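# Line up relay modules and set the test selector by clicks

## Robot

A 6-joint arm with a two-finger parallel gripper is mounted at the origin on the work surface. World frame = base frame: x ahead of the robot, y to its left, z up, the work surface at z = 0. Lengths are in mm, angles in rad, forces in N, time in s.
With the tool pointing down it reaches from about 325 to 850 mm from the base axis. Payload 4.4 kg.
Tool frame: the origin (TCP) lies between the finger pads, 19 mm behind the fingertips; this is the grasp point; z points along the fingers, y is the line along which they close (so a half turn about z gives the same grasp; the last joint's range is limited). The gripper opens to 94 mm and grips with 3 to 60 N. Pads are 16 mm wide; open, the fingers measure 119 mm over their backs; the gripper's body (75 mm by 177 mm) begins 78 mm behind the grasp point.
Start: joints at [-1.438, 0.207, 1.542, -0, 1.393, -0.15], TCP at [160.439, -552.165, 224.247] pointing down, gripper open.
Joint ranges: [-2.73, 2.73], [-0.86, 2.22], [0.23, 2.46], [-1.11, 4.25], [0.08, 2.63], [-2.82, 2.82]. Speed limits (rad/s): [2.79, 2.79, 3.14, 3.14, 3.14, 3.14].

## Interface

Orientations are given as a unit quaternion [w, x, y, z].
In Python, from plant import robot, camrig, close_job gives the robot as it stands (robot), with the cameras (camrig) and the job as plain functions.
- The arm moves only by the shell command python3 shift.py 'ROWS' [FORCE]. ROWS is a JSON object whose key "steps" holds a list of rows, 1 to 5 of them, each of 7 numbers: the finger opening in mm, then dx, dy, dz in mm, then a rotation vector rx, ry, rz in rad; each row is the pose to reach, as a shift and turn from the pose commanded when the command began, along the tool's axes at that moment; what a row does not reach only later rows make up. A row lasts 1/12 s, in which the tool goes at most 41.7 mm and 0.125 rad, less where a joint would pass 70% of its speed; a pose out of reach is approached as far as the arm can. The fingers move at their own pace and stop on an object; FORCE is the grip in N (left out, the last holds). Time passes only in rows, so rows that do not move let the fingers close. It prints the time, the measured TCP pose, the force, the opening and the grip force at its end. Input that does not fit is refused with a message, and nothing moves.
- robot.read_state(): the state, without advancing time (a new reading comes with each control period).
- camrig.snapshot(name): name is "scene" or "top"; returns the picture (384x512x3 uint8, red, green, blue); there is no depth.
- camrig.calibration(name): a dict with "camera_matrix" (3x3 intrinsics, pixels), "dist_coeffs" ([k1, k2, p1, p2, k3] as OpenCV has them; the pictures are not rectified), "camera_from_world" (4x4, takes a point from world to camera coordinates). Camera axes: x right, y down, z forward; pixel columns grow to the right and rows downward; lengths in mm; the calibration is good to about 2 mm. A picture is of the moment at which its call begins. calibration takes no time and is no camera call.
- close_job(): hands the job in; it is judged then, once.
The state is a dict: "clock": time; "joints": joint angles; "dq": joint speeds; "effort": joint torques, N m; "tool_pos": TCP position; "orientation": TCP orientation; "force": force on the tool from outside, world axes, zero at the start; "wrist_torque": the same for the moment, N m; "gripper_width": finger opening in mm; "grasp_force": force on a finger pad.
Only numpy, scipy, OpenCV 4.12 (cv2) and the standard library are available. Lean on these libraries where they do the work, as an engineer would, in place of code of your own. Each camera call takes 0.05 s, during which the arm holds its last target. There are 200 camera calls.

## Task

Get this batch ready for its test: take every faulty module (red top) out of the row into the grey box, then use the straightedge to push the good modules (grey top) forward into one straight, square row with their far faces at the near edge of the yellow tape (the edge towards the robot), and lay the straightedge back on its white outline. Then turn the selector on the yellow test set back to its zero stop (big red dot) and from there clockwise as many clicks as there are good modules, and press the green start button fully down and let go. Leave everything else on the bench where it is.

Things in the scene. Friction and masses are not known exactly. Their poses are not given: they have to be found in the camera images.
- module_1: die-cast aluminium relay module, 60 mm (its x) by 44 mm (its y) by 45 mm high, about 0.16 kg, grey top with a small green lamp: a good module. module_1 and one to three of module_2 to module_4 are there; origin at the centre of its underside; starts upright in the ragged row on the robot's side of the yellow tape, its x within 0.2 rad of the tape frame's x; None if not there at this start
- module_2: die-cast aluminium relay module, 60 mm (its x) by 44 mm (its y) by 45 mm high, about 0.16 kg, grey top with a small green lamp: a good module. module_1 and one to three of module_2 to module_4 are there; origin at the centre of its underside; starts upright in the ragged row on the robot's side of the yellow tape, its x within 0.2 rad of the tape frame's x; None if not there at this start
- module_3: die-cast aluminium relay module, 60 mm (its x) by 44 mm (its y) by 45 mm high, about 0.16 kg, grey top with a small green lamp: a good module. module_1 and one to three of module_2 to module_4 are there; origin at the centre of its underside; starts upright in the ragged row on the robot's side of the yellow tape, its x within 0.2 rad of the tape frame's x; None if not there at this start
- module_4: die-cast aluminium relay module, 60 mm (its x) by 44 mm (its y) by 45 mm high, about 0.16 kg, grey top with a small green lamp: a good module. module_1 and one to three of module_2 to module_4 are there; origin at the centre of its underside; starts upright in the ragged row on the robot's side of the yellow tape, its x within 0.2 rad of the tape frame's x; None if not there at this start
- faulty_1: die-cast aluminium relay module, 60 mm (its x) by 44 mm (its y) by 45 mm high, about 0.16 kg, bright red top with a yellow lamp: a faulty module. 1 or 2 of the two faulty ones are there; origin at the centre of its underside; starts upright in the ragged row on the robot's side of the yellow tape, its x within 0.2 rad of the tape frame's x; None if not there at this start
- faulty_2: die-cast aluminium relay module, 60 mm (its x) by 44 mm (its y) by 45 mm high, about 0.16 kg, bright red top with a yellow lamp: a faulty module. 1 or 2 of the two faulty ones are there; origin at the centre of its underside; starts upright in the ragged row on the robot's side of the yellow tape, its x within 0.2 rad of the tape frame's x; None if not there at this start
- straightedge: steel, flat foot 380 mm long (its y) by 40 mm wide (its x) by 10 mm thick, black upright grip block in the middle, 90 mm long (y), 18 mm thick (x), from 10 to 62 mm above the underside; 0.45 kg; pushing edges: the foot's long sides, 20 mm either side of the origin; origin: centre of its underside. Pushes best held 3 to 5 mm off the table. Starts on its outline
- dock: white outline printed on the mat, 72 x 416 mm, the straightedge's parking place, flat (nothing to bump); origin at its centre, long side along its y
- line: yellow tape on the mat, flat, 460 mm long (its y) and 14 mm wide; origin in the middle of its near edge (the edge towards the robot), x points across the tape away from the robot
- reject_box: open grey cast box, fixed, 170 mm (x) by 200 mm (y) by 40 mm high, walls and floor 6 mm thick; origin at the centre of its underside
- tester: test set, fixed: blue box 230 mm (x) by 150 mm (y), flat yellow panel at 64 mm height; origin at the centre of its underside. The selector's axis stands at x = -45 mm, y = 0 and the green start button at x = +65 mm, y = 0
- selector_grip (a point): on the upright axis of the black rotary selector on the test set, 99 mm above the table: the height to grip it (TCP here). The selector has a bar grip 62 mm long, 16 mm thick, whose top is 9 mm above this point; a white stripe on the bar points from the axis along the point's -x; the point turns with the selector, its x along the bar
- selector (a joint): selector angle in rad, clockwise from above; 0 = zero stop, stripe at the big red dot (test set's -x). A detent click every 0.5236 rad (30 degrees); black dots mark clicks 1 to 9, end stop after 9. Passing a click takes about 0.15 N m: grip firmly (about 40 N). Let go between detents it falls into the nearer one. Starts at about clicks 5 to 9
- start_top (a point): centre of the top of the green start button (36 mm across) on the test set; it springs back, pressing it fully down takes 5 N
- start (a joint): travel of the start button in m, 0 = up, 0.006 = fully down; pressed counts from 0.004
- multimeter: yellow hand-held multimeter, 150 x 75 x 35 mm, lying flat; bystander
- screwdriver: screwdriver with red handle, 200 mm long, lying; bystander
- spray_can: upright spray can, 60 mm across, 170 mm tall, blue label; bystander
- mug: white mug, 80 mm across, 90 mm tall; bystander
- spool: grey empty wire spool, 64 mm across, 50 mm tall, standing; bystander
- wrench: steel wrench, 180 mm long, lying flat; bystander

How it is judged (in metres and radians):
On the way, in this order (a step that is already met when the one before it is completed fails the run):
1. the faulty modules are in the grey box and the good modules stand lined up at the tape with the straightedge still lying behind them (its middle within 6 cm of their near faces) (x of faulty_1 in the frame of reject_box between -0.08 and 0.08 m and y of faulty_1 in the frame of reject_box between -0.095 and 0.095 m and height (world z) of each of faulty_1, faulty_2 below 0.06 m and x of faulty_2 in the frame of reject_box between -0.08 and 0.08 m and y of faulty_2 in the frame of reject_box between -0.095 and 0.095 m and x of module_1 in the frame of line between -0.039 and -0.021 m and y of module_1 in the frame of line between -0.24 and 0.24 m and angle between the y axis of each of module_1, module_2, module_3, module_4 and the y axis of line, either way round below 0.1 rad and angle between each of module_1, module_2, module_3, module_4's own z axis and vertical below 0.1 rad and x of module_2 in the frame of line between -0.039 and -0.021 m and y of module_2 in the frame of line between -0.24 and 0.24 m and x of module_3 in the frame of line between -0.039 and -0.021 m and y of module_3 in the frame of line between -0.24 and 0.24 m and x of module_4 in the frame of line between -0.039 and -0.021 m and y of module_4 in the frame of line between -0.24 and 0.24 m and x of straightedge in the frame of line between -0.14 and -0.07 m and angle between the y axis of straightedge and the y axis of line, either way round below 0.15 rad), for 0.1 s.
2. the selector is turned back to its zero stop (value of joint selector below 0.15 rad), for 0.1 s.
3. the start button is pressed down with the selector set to the number of good modules (value of joint start above 0.004 m and value of joint selector between 0.897 and 2.244 rad and (height (world z) of module_2 above -1 m or value of joint selector below 1.721 rad) and (height (world z) of module_3 above -1 m or value of joint selector below 1.721 rad) and (height (world z) of module_4 above -1 m or value of joint selector below 1.721 rad) and (height (world z) of any of module_2, module_3 above -1 m or value of joint selector below 1.197 rad) and (height (world z) of any of module_2, module_4 above -1 m or value of joint selector below 1.197 rad) and (height (world z) of any of module_3, module_4 above -1 m or value of joint selector below 1.197 rad) and (value of joint selector above 1.944 rad or (height (world z) of module_2 below -1 m and height (world z) of tester below 1 m) or (height (world z) of module_3 below -1 m and height (world z) of tester below 1 m) or (height (world z) of module_4 below -1 m and height (world z) of tester below 1 m)) and (value of joint selector above 1.421 rad or (height (world z) of each of module_2, module_3 below -1 m and height (world z) of tester below 1 m) or (height (world z) of each of module_2, module_4 below -1 m and height (world z) of tester below 1 m) or (height (world z) of each of module_3, module_4 below -1 m and height (world z) of tester below 1 m))), for 0.05 s.
At the end, for the whole second after the job is handed in: Faulty modules in the box; good ones upright, far faces within 9 mm of the tape's near edge, square to 0.1 rad; straightedge flat on its outline (30 mm, 0.15 rad); selector in the detent equal to the number of good modules (0.15 rad); button up (x of faulty_1 in the frame of reject_box between -0.08 and 0.08 m and y of faulty_1 in the frame of reject_box between -0.095 and 0.095 m and height (world z) of each of faulty_1, faulty_2 below 0.06 m and x of faulty_2 in the frame of reject_box between -0.08 and 0.08 m and y of faulty_2 in the frame of reject_box between -0.095 and 0.095 m and x of module_1 in the frame of line between -0.039 and -0.021 m and y of module_1 in the frame of line between -0.24 and 0.24 m and angle between the y axis of each of module_1, module_2, module_3, module_4 and the y axis of line, either way round below 0.1 rad and angle between each of module_1, module_2, module_3, module_4, straightedge's own z axis and vertical below 0.1 rad and x of module_2 in the frame of line between -0.039 and -0.021 m and y of module_2 in the frame of line between -0.24 and 0.24 m and x of module_3 in the frame of line between -0.039 and -0.021 m and y of module_3 in the frame of line between -0.24 and 0.24 m and x of module_4 in the frame of line between -0.039 and -0.021 m and y of module_4 in the frame of line between -0.24 and 0.24 m and horizontal distance between straightedge and dock below 0.03 m and angle between the y axis of straightedge and the y axis of dock, either way round below 0.15 rad and height (world z) of straightedge below 0.008 m and value of joint selector between 0.897 and 2.244 rad and (height (world z) of module_2 above -1 m or value of joint selector below 1.721 rad) and (height (world z) of module_3 above -1 m or value of joint selector below 1.721 rad) and (height (world z) of module_4 above -1 m or value of joint selector below 1.721 rad) and (height (world z) of any of module_2, module_3 above -1 m or value of joint selector below 1.197 rad) and (height (world z) of any of module_2, module_4 above -1 m or value of joint selector below 1.197 rad) and (height (world z) of any of module_3, module_4 above -1 m or value of joint selector below 1.197 rad) and (value of joint selector above 1.944 rad or (height (world z) of module_2 below -1 m and height (world z) of tester below 1 m) or (height (world z) of module_3 below -1 m and height (world z) of tester below 1 m) or (height (world z) of module_4 below -1 m and height (world z) of tester below 1 m)) and (value of joint selector above 1.421 rad or (height (world z) of each of module_2, module_3 below -1 m and height (world z) of tester below 1 m) or (height (world z) of each of module_2, module_4 below -1 m and height (world z) of tester below 1 m) or (height (world z) of each of module_3, module_4 below -1 m and height (world z) of tester below 1 m)) and value of joint start below 0.002 m); the robot touches nothing.
It fails at once if a bystander is moved more than 4 cm (distance of any of multimeter, screwdriver, spray_can, mug, spool, wrench from where it was at the start of the episode above 0.04 m).
Of module_2, module_3, module_4 only 1 to 3 are there at a start; the rules pass over those that are not, and their reading is None.
Of faulty_1, faulty_2 only 1 to 2 are there at a start; the rules pass over those that are not, and their reading is None.
At some moment in a run one of faulty_1, faulty_2, straightedge may be knocked a few centimetres aside while the robot is not near it.
Once in a run the grip may slacken for a moment while it holds something.
It also fails if it takes over 210 s, if anything falls off the work surface, if the arm or the gripper's body presses on something with over 40 N, if the wrist force passes 120 N, or if a joint passes its speed limit or range.

## Working session

There is one attempt and no reset: what is moved stays moved. The work goes in short steps, Python scripts to look and compute and a shell command to move; the robot and the scene stay as the last step left them, time stands still between calls to the robot, and variables do not carry over. Pictures are saved under pics/ and viewed, at most 14 in all, crops included, and the job is handed in when it is done.

```bash
ls; mkdir -p pics; cat > h.py <<'E'
import numpy as np, cv2
from plant import robot, camrig, close_job
from scipy.spatial.transform import Rotation as R
def snap(n,f):
    im=camrig.snapshot(n); cv2.imwrite(f'pics/{f}.png',im[:,:,::-1]); return im
def cast(n,uv,z):
    c=camrig.calibration(n);K=np.array(c['camera_matrix'],float);D=np.array(c['dist_coeffs'],float);T=np.array(c['camera_from_world'],float)
    p=cv2.undistortPoints(np.array(uv,float).reshape(-1,1,2),K,D).reshape(-1,2)
    d=np.c_[p,np.ones(len(p))]@T[:3,:3]; o=-T[:3,:3].T@T[:3,3]
    return o+d*((z-o[2])/d[:,2])[:,None]
def proj(n,P):
    c=camrig.calibration(n);K=np.array(c['camera_matrix'],float);D=np.array(c['dist_coeffs'],float);T=np.array(c['camera_from_world'],float)
    return cv2.projectPoints(np.array(P,float).reshape(-1,1,3),cv2.Rodrigues(T[:3,:3])[0],T[:3,3],K,D)[0].reshape(-1,2)
def tool(v):  # world vector -> tool axes
    w,x,y,z=robot.read_state()['orientation']; return R.from_quat([x,y,z,w]).inv().apply(v)
def st():
    s=robot.read_state(); w,x,y,z=s['orientation']; r=R.from_quat([x,y,z,w]).as_matrix()
    print('t',round(s['clock'],2),'p',np.round(s['tool_pos'],1),'ax x',np.round(r[:,0],3),'y',np.round(r[:,1],3),'z',np.round(r[:,2],3),'F',np.round(s['force'],1),'w',round(s['gripper_width'],1),'g',round(s['grasp_force'],1))
E
python3 - <<'E'
from h import *
st(); print(robot.read_state()['joints'])
for n in('top','scene'):
    im=snap(n,n+'0'); c=camrig.calibration(n); T=np.array(c['camera_from_world']); print(n,-T[:3,:3].T@T[:3,3],c['dist_coeffs'],c['camera_matrix'])
E
```

```text
pics
plant.py
shift.py
t 0.0 p [ 160.3 -551.4  223.1] ax x [0.96  0.279 0.   ] y [ 0.279 -0.96  -0.002] z [-0.     0.002 -1.   ] F [-0.  -0.2 -0.7] w 94.1 g 0.0
[-1.43850190e+00  2.07407072e-01  1.54290384e+00 -1.26924348e-05
  1.39349356e+00 -1.50520924e-01]
top [ 379.03555062   -9.72918058 1066.05260044] [0.02856929 0.         0.         0.         0.        ] [[357.867251     0.         252.3081851 ]
 [  0.         357.867251   191.61005195]
 [  0.           0.           1.        ]]
scene [ 881.94916902 -673.92552762 1225.82663538] [-0.09444937  0.          0.          0.          0.        ] [[477.48609657   0.         257.44168887]
 [  0.         477.48609657 187.68985429]
 [  0.           0.           1.        ]]
```

```bash
python3 -c "
import cv2
for n in('top','scene'):
    cv2.imwrite(f'pics/{n}0b.png',cv2.resize(cv2.imread(f'pics/{n}0.png'),(800,600),interpolation=cv2.INTER_CUBIC))"
```

```text
(no output)
```

View pics/top0b.png

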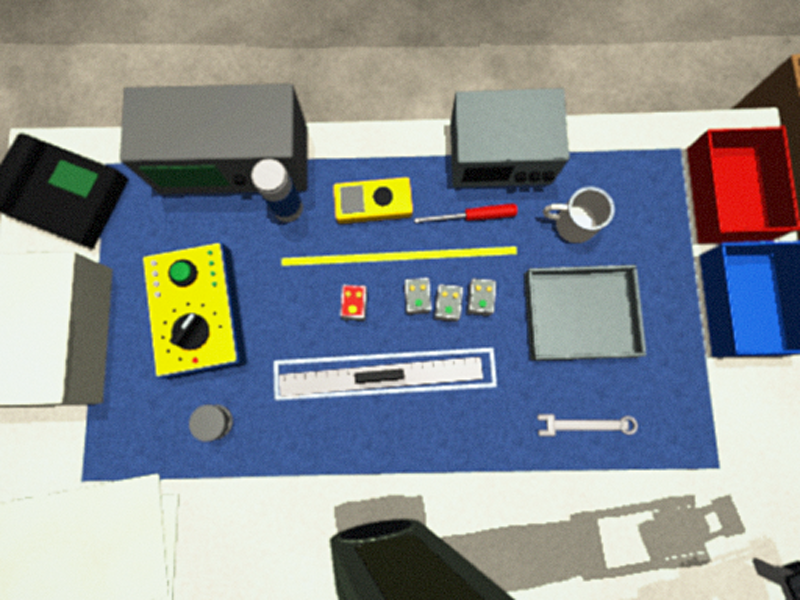

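View pics/scene0b.png

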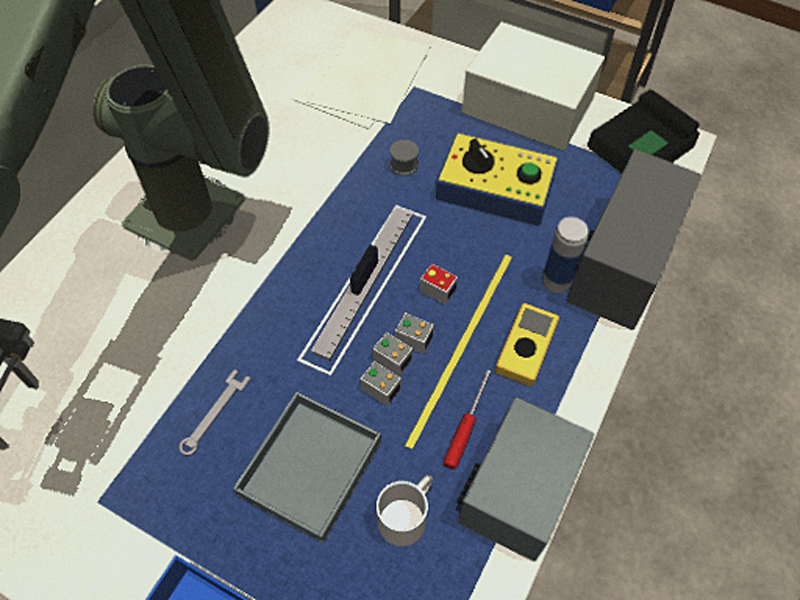

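The top view (800×600 scale) shows one red module at (353,302), three grey at (418,295), (448,302) and (482,297), the straightedge at (380,376), the box at (585,312), and the selector at (190,330) with its stripe pointing up and to the right. The scene view agrees, so there is 1 faulty and 3 good.

```bash
cat >> h.py <<'E'
def rects(n,mask,z,amin=60,amax=1e9):
    out=[]
    for c in cv2.findContours(mask.astype(np.uint8),cv2.RETR_EXTERNAL,cv2.CHAIN_APPROX_NONE)[0]:
        m=mask*0; m=cv2.drawContours(m.astype(np.uint8),[c],-1,1,-1); ys,xs=np.nonzero(m)
        if not amin<=len(xs)<=amax: continue
        P=cast(n,np.c_[xs,ys],z)[:,:2]; ctr=P.mean(0)
        r=cv2.minAreaRect(P.astype(np.float32)); b=cv2.boxPoints(r); e=[b[1]-b[0],b[2]-b[1]]; e=max(e,key=np.linalg.norm)
        w,v=np.linalg.eigh(np.cov(P.T)); q=v[:,1]
        out.append(dict(px=(int(xs.mean()),int(ys.mean())),n=len(xs),c=ctr.round(1),rc=np.round(r[0],1),size=np.round(sorted(r[1]),1),ang=round(np.arctan(e[1]/e[0]),3),pca=round(np.arctan(q[1]/q[0]),3)))
    return sorted(out,key=lambda o:o['px'])
def masks(im):
    h=cv2.cvtColor(im,cv2.COLOR_RGB2HSV); H,S,V=[h[:,:,i].astype(int) for i in range(3)]
    return dict(yellow=(abs(H-29)<6)&(S>150)&(V>120),red=((H<6)|(H>174))&(S>150)&(V>90),grey=(S<90)&(V>85),white=(S<60)&(V>190),black=(V<50),green=(abs(H-65)<15)&(S>120),blue=(abs(H-110)<15)&(S>100))
def win(m,x0,x1,y0,y1):
    o=np.zeros_like(m); o[y0:y1,x0:x1]=m[y0:y1,x0:x1]; return o
def show(l):
    for o in l: print({k:(v.tolist() if hasattr(v,'tolist') else v) for k,v in o.items()})
E
python3 - <<'E'
from h import *
im=cv2.imread('pics/top0.png')[:,:,::-1].copy(); m=masks(im)
print('tape');show(rects('top',win(m['yellow'],170,340,150,175),0))
print('red');show(rects('top',win(m['red'],210,245,175,210),45))
nb=win(~m['blue'],200,325,172,212)
print('mods nonblue z45');show(rects('top',nb,45))
print('grey');show(rects('top',win(m['grey'],250,325,172,212),45,20))
print('grip');show(rects('top',win(m['black'],220,265,230,250),62,20))
print('dock+edge');show(rects('top',win(~m['blue'],170,325,218,260),0))
print('box');show(rects('top',win(~m['blue'],330,418,165,235),40))
print('tester');show(rects('top',win(m['yellow'],85,160,150,245),64))
print('green');show(rects('top',win(m['green'],100,130,160,190),70,30))
print('knob');show(rects('top',win(m['black'],105,140,195,225),100,20))
print('big red dot');show(rects('top',win(m['red'],115,135,225,236),64,2))
cv2.imwrite('pics/z1.png',cv2.resize(im[140:250,85:165],None,fx=5,fy=5,interpolation=cv2.INTER_CUBIC)[:,:,::-1])
E
```

```text
tape
{'px': (254, 163), 'n': 648, 'c': [660.5, -7.5], 'rc': [660.5, -9.1], 'size': [14.1, 455.1], 'ang': -1.5449999570846558, 'pca': -1.544}
red
{'px': (225, 192), 'n': 131, 'c': [565.6, 79.4], 'rc': [564.5, 79.8], 'size': [34.8, 50.2], 'ang': -0.010999999940395355, 'pca': -0.132}
mods nonblue z45
{'px': (225, 193), 'n': 385, 'c': [562.8, 77.4], 'rc': [561.5, 78.2], 'size': [49.2, 67.7], 'ang': -0.024000000208616257, 'pca': -0.052}
{'px': (267, 188), 'n': 385, 'c': [572.3, -42.4], 'rc': [572.1, -42.4], 'size': [50.1, 68.4], 'ang': 0.06800000369548798, 'pca': 0.02}
{'px': (286, 193), 'n': 395, 'c': [557.5, -99.5], 'rc': [557.6, -99.1], 'size': [50.1, 69.1], 'ang': -0.13199999928474426, 'pca': -0.185}
{'px': (308, 189), 'n': 411, 'c': [567.4, -161.0], 'rc': [567.5, -160.8], 'size': [51.9, 68.5], 'ang': -0.05400000140070915, 'pca': -0.208}
grey
{'px': (267, 188), 'n': 358, 'c': [574.1, -42.6], 'rc': [574.5, -42.7], 'size': [48.1, 64.2], 'ang': 0.03700000047683716, 'pca': 0.008}
{'px': (287, 192), 'n': 360, 'c': [559.5, -100.3], 'rc': [558.7, -100.2], 'size': [48.0, 66.9], 'ang': -0.1439
[... 471 characters left out ...]
199), 'n': 4361, 'c': [534.1, -348.2], 'rc': [535.8, -347.9], 'size': [174.2, 209.9], 'ang': -1.559999942779541, 'pca': -1.547}
tester
{'px': (120, 197), 'n': 3807, 'c': [553.7, 375.2], 'rc': [555.8, 375.2], 'size': [140.9, 220.7], 'ang': 0.16599999368190765, 'pca': 0.166}
green
{'px': (115, 173), 'n': 149, 'c': [622.6, 390.9], 'rc': [622.9, 391.0], 'size': [37.5, 37.6], 'ang': 0.46799999475479126, 'pca': 0.613}
knob
{'px': (121, 213), 'n': 342, 'c': [504.5, 356.5], 'rc': [507.4, 357.5], 'size': [54.7, 59.4], 'ang': 1.5460000038146973, 'pca': -1.323}
big red dot
{'px': (124, 230), 'n': 4, 'c': [459.7, 359.8], 'rc': [459.7, 359.8], 'size': [2.8, 3.0], 'ang': 0.04399999976158142, 'pca': 0.793}
```

View pics/z1.png

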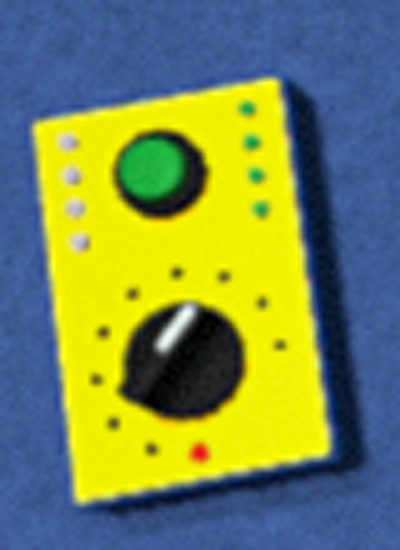

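```bash
cat >> h.py <<'E'
def to(x,y,z,yaw=None):
    s=robot.read_state(); d=tool(np.array([x,y,z])-s['tool_pos']); w,a,b,c=s['orientation']; r=R.from_quat([a,b,c,w]).as_matrix()
    yw=np.arctan2(r[1,0],r[0,0]); print('delta',d.round(1),'len',round(np.linalg.norm(d)),'yaw',round(yw,3),'' if yaw is None else 'rz %.3f'%(yw-yaw))
E
python3 shift.py '{"steps": [[94,30,-26,0,0,0,0.12],[94,60,-53,0,0,0,0.24],[94,90,-79,0,0,0,0.32],[94,120,-105,0,0,0,0.32],[94,150,-132,0,0,0,0.32]]}' 40
python3 -c "
from h import *
st();to(563.5,79,223,-0.04)"
```

```text
clock: 0.52
tool_pos: [268.0, -381.7, 223.7]
orientation: [-0.0, 1.0, -0.019, -0.0]
force: [0.8, -0.5, -0.1]
gripper_width: 94.1
grasp_force: 0.0
t 0.52 p [ 268.  -381.7  223.7] ax x [ 0.999 -0.038 -0.   ] y [-0.038 -0.999 -0.001] z [-0.     0.001 -1.   ] F [ 0.8 -0.5 -0.1] w 94.1 g 0.0
delta [ 277.6 -471.7    1. ] len 547 yaw -0.038 rz 0.002
```

```bash
python3 shift.py '{"steps": [[94,20,-34,0,0,0,0],[94,40,-68,0,0,0,0],[94,60,-102,0,0,0,0],[94,80,-136,0,0,0,0],[94,100,-170,0,0,0,0]]}' >/dev/null
python3 shift.py '{"steps": [[94,20,-34,0,0,0,0],[94,40,-68,0,0,0,0],[94,60,-102,0,0,0,0],[94,80,-136,0,0,0,0],[94,100,-170,0,0,0,0]]}' >/dev/null
python3 shift.py '{"steps": [[94,20,-34,0,0,0,0],[94,40,-68,0,0,0,0],[94,60,-102,30,0,0,0],[94,77.6,-131.7,60,0,0,0],[94,77.6,-131.7,80,0,0,0]]}' >/dev/null
python3 - <<'E'
from h import *
st();to(563.5,79,26,-0.04)
im=snap('top','top1');m=masks(im)
show(rects('top',win(m['red'],205,255,165,220),45,10))
im=snap('scene','scene1');m=masks(im)
show(rects('scene',win(m['red'],260,300,160,195),45,10))
E
```

```text
t 1.77 p [564.9  81.4 143.8] ax x [ 0.999 -0.034  0.003] y [-0.034 -0.999 -0.002] z [ 0.003  0.002 -1.   ] F [-1.4  0.4 -0.3] w 94.3 g 0.0
delta [ -1.7   2.6 117.8] len 118 yaw -0.034 rz 0.006
{'px': (219, 196), 'n': 15, 'c': [553.4, 95.3], 'rc': [555.8, 95.8], 'size': [2.9, 26.5], 'ang': -0.004999999888241291, 'pca': -0.079}
{'px': (281, 177), 'n': 115, 'c': [568.4, 73.2], 'rc': [568.7, 73.2], 'size': [36.3, 49.1], 'ang': -0.06300000101327896, 'pca': 0.034}
```

```bash
python3 shift.py '{"steps": [[94,-1,4,40,0,0,0],[94,-1,4,75,0,0,0],[94,-1,4,100,0,0,0],[94,-1,4,118,0,0,0],[94,-1,4,118,0,0,0]]}' >/dev/null
python3 shift.py '{"steps": [[20,0,0,0,0,0,0],[20,0,0,0,0,0,0],[20,0,0,0,0,0,0],[20,0,0,0,0,0,0],[20,0,0,0,0,0,0]]}' 50
python3 -c "
from h import *
st();to(535,-348,150)"
```

```text
clock: 2.7
tool_pos: [562.7, 73.4, 27.9]
orientation: [-0.0, 1.0, -0.019, 0.001]
force: [-0.5, -0.5, 0.2]
gripper_width: 64.3
grasp_force: 0.0
t 2.7 p [562.7  73.4  27.9] ax x [ 0.999 -0.037  0.003] y [-0.037 -0.999 -0.   ] z [ 0.003 -0.    -1.   ] F [-0.5 -0.5  0.2] w 64.3 g 0.0
delta [ -11.6  422.2 -122.1] len 440 yaw -0.037
```

```bash
python3 shift.py '{"steps": [[20,0,0,0,0,0,0],[20,0,0,0,0,0,0],[20,0,0,0,0,0,0],[20,0,0,0,0,0,0],[20,0,0,0,0,0,0]]}' 50; 
python3 shift.py '{"steps": [[20,0,0,-40,0,0,0],[20,0,0,-80,0,0,0],[20,0,0,-120,0,0,0],[20,0,0,-120,0,0,0]]}' 50
```

```text
clock: 3.12
tool_pos: [561.6, 74.0, 26.6]
orientation: [-0.0, 1.0, -0.019, 0.0]
force: [-1.0, 2.8, 4.5]
gripper_width: 43.7
grasp_force: 50.0
clock: 3.45
tool_pos: [567.6, 73.2, 154.9]
orientation: [0.0, 1.0, -0.018, 0.008]
force: [2.8, -0.1, -1.4]
gripper_width: 43.9
grasp_force: 50.0
```

```bash
python3 shift.py '{"steps": [[20,-1,35,0,0,0,0],[20,-2,70,0,0,0,0],[20,-3,105,0,0,0,0],[20,-4,140,0,0,0,0],[20,-5,175,0,0,0,0]]}' 50 |grep -E 'pos|width'
python3 shift.py '{"steps": [[20,-1,35,0,0,0,0],[20,-2,70,0,0,0,0],[20,-3,105,0,0,0,0],[20,-4,140,0,0,0,0],[20,-5,175,0,0,0,0]]}' 50 |grep -E 'pos|width'
python3 shift.py '{"steps": [[20,-2,40,0,0,0,0],[20,-3,72,0,0,0,0],[20,-3,72,20,0,0,0],[20,-3,72,50,0,0,0],[20,-3,72,50,0,0,0]]}' 50
python3 -c "
from h import *
st();to(535,-348,35)"
```

```text
tool_pos: [548.7, -102.6, 145.0]
gripper_width: 43.4
tool_pos: [537.1, -277.4, 144.7]
gripper_width: 43.8
clock: 4.7
tool_pos: [527.8, -345.3, 88.6]
orientation: [-0.004, 1.0, -0.019, -0.006]
force: [-1.3, 2.0, -3.4]
gripper_width: 43.9
grasp_force: 50.0
t 4.7 p [ 527.8 -345.3   88.6] ax x [ 0.999 -0.039 -0.011] y [-0.039 -0.999 -0.008] z [-0.011  0.009 -1.   ] F [-1.3  2.  -3.4] w 43.9 g 50.0
delta [ 7.9  2.9 53.5] len 54 yaw -0.039
```

```bash
python3 shift.py '{"steps": [[20,7,3,20,0,0,0],[20,7,3,40,0,0,0],[20,7,3,50,0,0,0],[20,7,3,50,0,0,0],[20,7,3,50,0,0,0]]}' 50
python3 shift.py '{"steps": [[80,0,0,0,0,0,0],[80,0,0,0,0,0,0],[80,0,0,0,0,0,0],[80,0,0,0,0,0,0]]}' 
python3 shift.py '{"steps": [[80,0,0,-40,0,0,0],[80,0,0,-80,0,0,0],[80,0,0,-120,0,0,0],[80,0,0,-150,0,0,0]]}' |grep pos
python3 - <<'E'
from h import *
im=snap('top','top2');m=masks(im)
print('red');show(rects('top',win(m['red'],325,420,160,240),51,20))
show(rects('top',win((im.max(2)<75),210,275,222,262),62,20))
nb=win(~m['blue'],180,320,172,212)
print('mods');show(rects('top',nb,45))
cv2.imwrite('pics/z2.png',cv2.resize(im[140:270,160:430],None,fx=2.9,fy=2.9,interpolation=cv2.INTER_CUBIC)[:,:,::-1])
g=im[225:262:1,238:246].mean(1).astype(int);print(g.tolist())
E
```

```text
clock: 5.12
tool_pos: [539.0, -350.1, 45.7]
orientation: [-0.001, 1.0, -0.018, -0.001]
force: [0.5, 0.6, -1.4]
gripper_width: 43.5
grasp_force: 50.0
clock: 5.45
tool_pos: [540.5, -351.7, 47.9]
orientation: [0.001, 1.0, -0.019, 0.001]
force: [1.0, -0.2, 0.5]
gripper_width: 66.6
grasp_force: 0.0
tool_pos: [540.7, -351.8, 201.0]
red
{'px': (375, 197), 'n': 151, 'c': [537.1, -349.0], 'rc': [544.3, -350.8], 'size': [36.2, 49.2], 'ang': -0.023000000044703484, 'pca': 0.471}
{'px': (242, 240), 'n': 169, 'c': [424.7, 31.3], 'rc': [424.7, 31.6], 'size': [15.2, 83.9], 'ang': -1.503000020980835, 'pca': -1.505}
mods
{'px': (267, 188), 'n': 383, 'c': [572.3, -42.6], 'rc': [572.5, -42.0], 'size': [49.8, 68.3], 'ang': 0.03700000047683716, 'pca': 0.012}
{'px': (286, 193), 'n': 394, 'c': [557.4, -99.4], 'rc': [557.4, -99.0], 'size': [50.0, 69.3], 'ang': -0.125, 'pca': -0.185}
{'px': (308, 189), 'n': 407, 'c': [567.3, -161.0], 'rc': [567.5, -161.2], 'size': [50.3, 69.9], 'ang': -0.12600000202655792, 'pca': -0.195}
[[54, 84, 146], [119, 140, 180], [229, 239, 244], [244, 250, 251], [158, 176, 204], [72, 99, 156], [59, 89, 152], [55, 88, 151], [97, 116, 159], [190, 191, 195], [240, 236, 228], [228, 222, 212], [135, 131, 124], [56, 54, 53], [51, 51, 50], [57, 58, 55], [57, 58, 55], [45, 45, 45], [43, 43, 42], [125, 121, 114], [202, 196, 191], [216, 211, 201], [197, 194, 188], [123, 131, 152], [159, 177, 206], [231, 243, 246], [203, 216, 229], [111, 132, 169], [61, 87, 143], [57, 85, 142], [58, 86, 142], [60, 87, 143], [61, 88, 146], [63, 90, 149], [64, 94, 152], [64, 93, 153], [64, 94, 154]]
```

View pics/z2.png

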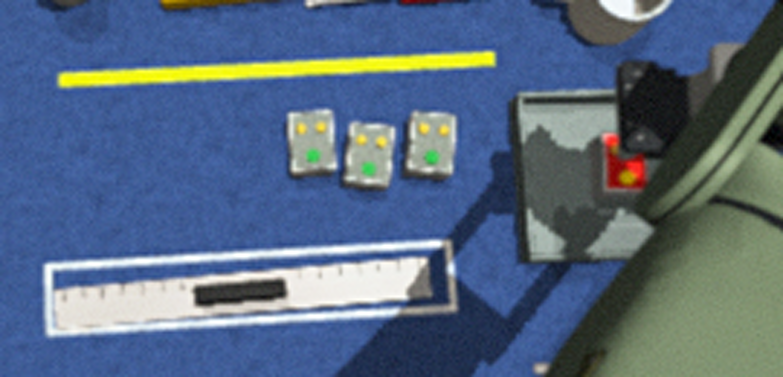

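The red module is in the box at crop (625,165). The straightedge still lies on its outline with its grip at crop (240,291), and the greys have not moved. Next, the straightedge.

```bash
python3 shift.py '{"steps": [[80,-13,-39,0,0,0,0],[80,-26,-79,0,0,0,0],[80,-39,-119,0,0,0,0],[80,-52,-159,0,0,0,0],[80,-65,-198,0,0,0,0]]}' >/dev/null
python3 shift.py '{"steps": [[80,-13,-39,0,0,0,-0.12],[80,-26,-79,0,0,0,-0.24],[80,-39,-119,0,0,0,-0.36],[80,-52,-159,0,0,0,-0.48],[80,-65,-198,0,0,0,-0.6]]}' >/dev/null
python3 shift.py '{"steps": [[80,0,0,0,0,0,-0.12],[80,0,0,0,0,0,-0.24],[80,0,0,0,0,0,-0.36],[80,0,0,0,0,0,-0.48],[80,0,0,0,0,0,-0.6]]}' >/dev/null
python3 shift.py '{"steps": [[60,0,0,0,0,0,-0.12],[60,0,0,0,0,0,-0.24],[60,0,0,0,0,0,-0.36],[60,0,0,0,0,0,-0.476],[60,0,0,0,0,0,-0.476]]}' >/dev/null
python3 - <<'E'
from h import *
st();to(424.8,49.5,110,1.637)
c=camrig.calibration('scene')
im=snap('scene','scene3');m=masks(im)
dk=(im.max(2)<60); print(proj('scene',[[425,31,62],[425,-14,62],[425,76,62]]).round())
cv2.imwrite('pics/z3.png',cv2.resize(im[100:300,130:400],None,fx=2.9,fy=2.9,interpolation=cv2.INTER_CUBIC)[:,:,::-1])
E
```

```text
t 7.5 p [424.9  48.4 196.7] ax x [-0.07   0.998 -0.   ] y [0.998 0.07  0.001] z [ 0.001 -0.    -1.   ] F [ 0.2  0.9 -0.1] w 60.3 g 0.0
delta [ 1.1 -0.2 86.7] len 87 yaw 1.641 rz 0.004
[[232. 166.]
 [225. 177.]
 [240. 155.]]
```

View pics/z3.png

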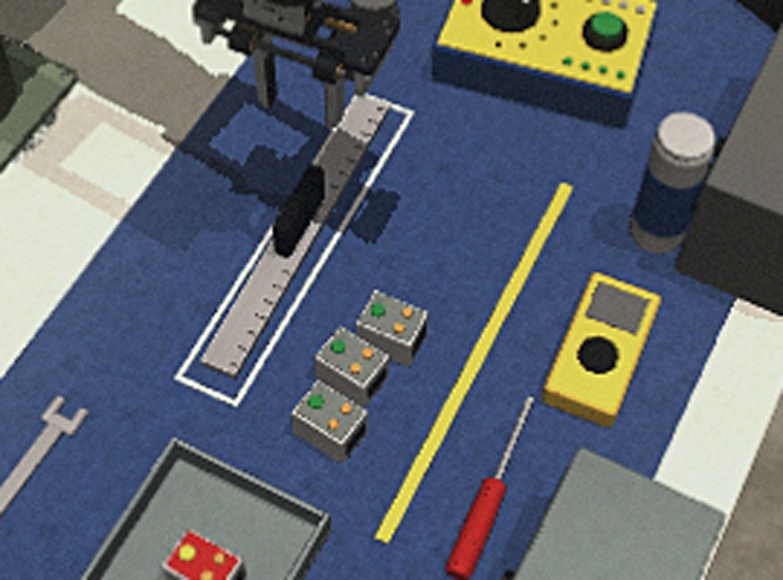

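The grip block top is at crop (300,195), and my projection of it lands on (296,191), so the two agree. The red module is in the box. I'll descend and grip.

```bash
python3 shift.py '{"steps": [[60,1,0,40,0,0,0],[60,1,0,80,0,0,0],[60,1,0,115,0,0,0],[60,1,0,140,0,0,0],[60,1,0,154,0,0,0]]}' >/dev/null
python3 shift.py '{"steps": [[5,0,0,0,0,0,0],[5,0,0,0,0,0,0],[5,0,0,0,0,0,0],[5,0,0,0,0,0,0],[5,0,0,0,0,0,0]]}' 60 >/dev/null
python3 shift.py '{"steps": [[5,0,0,0,0,0,0],[5,0,0,0,0,0,0],[5,0,0,0,0,0,0],[5,0,0,0,0,0,0],[5,0,0,0,0,0,0]]}' 60 >/dev/null
python3 -c "
from h import *
st()"
```

```text
t 8.8 p [425.6  49.4  43.1] ax x [-0.068  0.998 -0.   ] y [0.998 0.068 0.002] z [ 0.002 -0.    -1.   ] F [ 0.4 -0.5  6.6] w 17.5 g 60.0
```

```bash
python3 shift.py '{"steps": [[5,0,0,-4.5,0,0,0],[5,-12,0,-4.5,0,0,0.014],[5,-24,1,-4.5,0,0,0.028],[5,-36,1,-4.5,0,0,0.042],[5,-43.6,1.4,-4.5,0,0,0.042]]}' 60 >/dev/null
python3 -c "
from h import *
st();to(495,6,47.5,1.597)
im=snap('scene','s4'); cv2.imwrite('pics/z4.png',cv2.resize(im[100:300,130:400],None,fx=2.9,fy=2.9,interpolation=cv2.INTER_CUBIC)[:,:,::-1])"
```

```text
t 9.22 p [427.6   5.5  45.8] ax x [-0.026  1.     0.   ] y [ 1.     0.026 -0.003] z [-0.003  0.    -1.   ] F [-0.1  0.1 -4.6] w 17.4 g 60.0
delta [-1.2 67.4 -1.9] len 67 yaw 1.596 rz -0.001
```

View pics/z4.png

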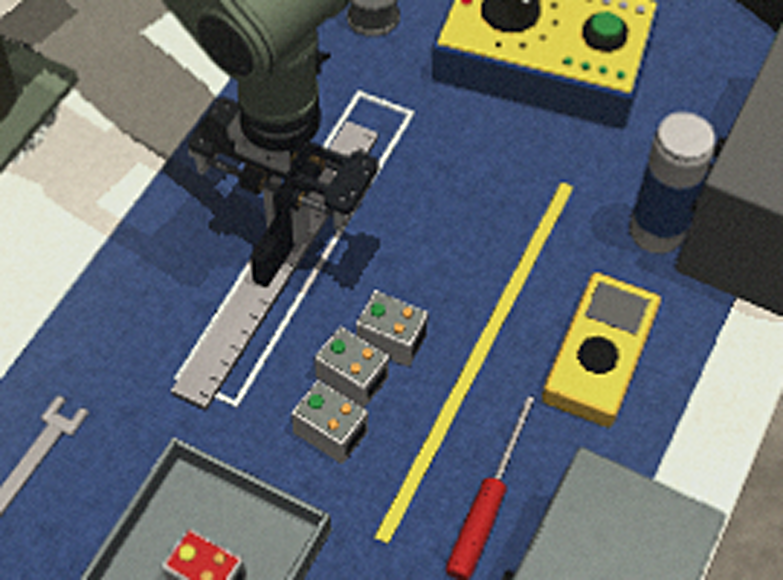

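The straightedge is held level and parallel to the tape, with its foot end at crop (190,390), and it clears the box.

```bash
python3 shift.py '{"steps": [[5,0,15,-1,0,0,0],[5,0,30,-1.5,0,0,0],[5,0,42,-1.5,0,0,0],[5,-1,52,-1.5,0,0,0],[5,-1,60,-1.5,0,0,0]]}' 60 |grep -E "pos|force"
for i in 1 2; do python3 shift.py '{"steps": [[5,0,7,0,0,0,0],[5,0,14,0,0,0,0],[5,0,21,0,0,0,0],[5,0,28,0,0,0,0],[5,0,34,0,0,0,0]]}' 60 |grep -E "pos|force|width"; done
python3 -c "
from h import *
st();to(572.3,6,47,1.597)"
```

```text
tool_pos: [489.3, 6.8, 47.7]
force: [-0.6, -0.1, -5.4]
grasp_force: 60.0
tool_pos: [522.8, 7.6, 47.8]
force: [-2.1, -0.0, -5.4]
gripper_width: 17.3
grasp_force: 60.0
tool_pos: [557.8, 8.1, 48.0]
force: [-0.2, -0.1, -5.4]
gripper_width: 17.5
grasp_force: 60.0
t 10.52 p [557.8   8.1  48. ] ax x [-0.026  1.    -0.001] y [1.    0.026 0.   ] z [ 0.    -0.001 -1.   ] F [-0.2 -0.1 -5.4] w 17.5 g 60.0
delta [-2.5 14.4  1. ] len 15 yaw 1.597 rz 0.000
```

```bash
python3 shift.py '{"steps": [[5,-1,4,0.5,0,0,0],[5,-1,8,0.5,0,0,0],[5,-2,11,0.5,0,0,0],[5,-2,14,0.5,0,0,0],[5,-2,14,0.5,0,0,0]]}' 60 |grep -E "pos|force|width"
python3 - <<'E'
from h import *
st()
im=snap('top','t5'); s=snap('scene','s5')
a=cv2.resize(im[140:230,180:340],None,fx=4.8,fy=4.8,interpolation=cv2.INTER_CUBIC)
cv2.imwrite('pics/z5.png',cv2.resize(s[160:280,200:360],None,fx=4.9,fy=4.9,interpolation=cv2.INTER_CUBIC)[:,:,::-1]); cv2.imwrite('pics/z5t.png',a[:,:,::-1])
m=masks(im);show(rects('top',win(~m['blue'],240,325,165,200),45))
E
```

```text
tool_pos: [572.1, 6.4, 47.8]
force: [-1.7, -0.8, -4.8]
gripper_width: 17.8
grasp_force: 59.9
t 10.93 p [572.1   6.4  47.8] ax x [-0.026  1.    -0.   ] y [1.    0.026 0.002] z [ 0.002 -0.    -1.   ] F [-1.7 -0.8 -4.8] w 17.8 g 59.9
{'px': (277, 181), 'n': 2577, 'c': [592.5, -74.0], 'rc': [591.9, -82.6], 'size': [101.3, 237.6], 'ang': 1.5470000505447388, 'pca': 1.544}
```

View pics/z5.png

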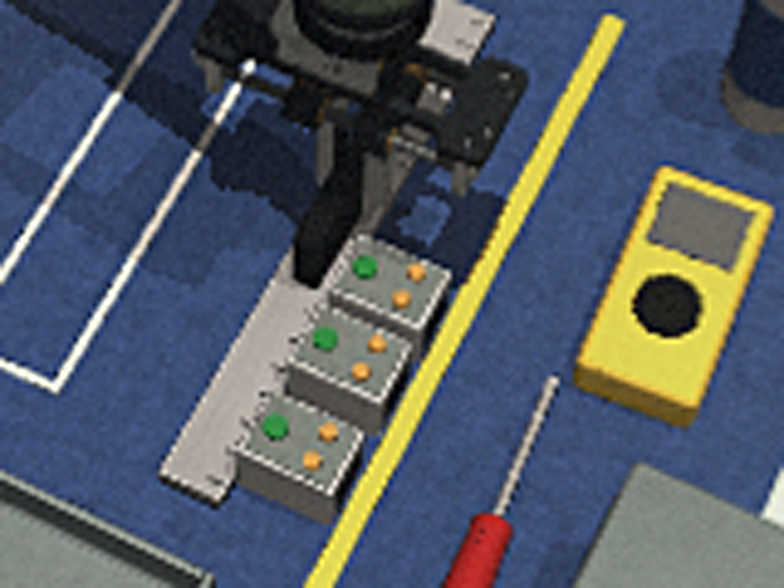

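View pics/z5t.png

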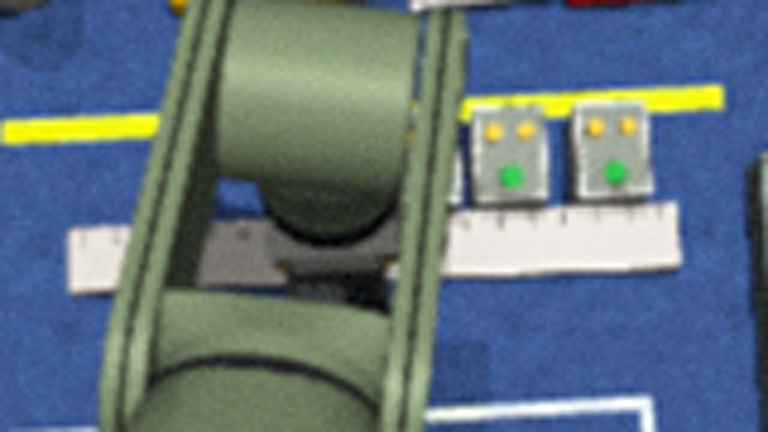

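The modules are lined up on the near side of the tape with the straightedge right behind them. I'll measure the remaining gap to the tape numerically.

```bash
python3 - <<'E'
from h import *
im=cv2.imread('pics/t5.png')[:,:,::-1].astype(int)
for u in (284,288,291,304,308,312):
    c=im[155:206,u-1:u+2].mean(1)
    print(u,'B-R',(c[:,2]-c[:,0]).astype(int)[:20].tolist())
    print('   V',c.max(1).astype(int)[20:].tolist())
for z,uvs in ((45,[(287,161),(307,160.5)]),(45,[(287,182),(307,181)])): print(cast('top',uvs,z).round(1).tolist())
# expected pixel rows: near tape edge, far top edge, near top edge, straightedge front foot
ex=np.array([1,.026]);o=np.array([653.5,-8.7])
for yl in(-95,-150):
  for xl,z in((0,0),(0,45),(-60,45),(-60,10),(-100,10)):
    w=o+xl*ex+yl*np.array([-.026,1]);print(yl,xl,z,proj('top',[[*w,z]]).round(1))
E
```

```text
284 B-R [89, 89, 91, 100, 38, -129, -152, -40, -1, -3, -24, -75, -93, -70, -27, -3, -4, -6, -6, 0]
   V [170, 173, 169, 153, 155, 146, 147, 92, 99, 178, 189, 205, 218, 233, 235, 236, 236, 235, 236, 236, 242, 244, 150, 115, 145, 154, 151, 152, 147, 147, 142]
288 B-R [89, 86, 90, 98, 7, -164, -152, -32, 1, -5, -43, -104, -128, -83, -17, -5, -5, -8, -8, 1]
   V [189, 194, 190, 182, 172, 158, 122, 77, 98, 187, 217, 235, 237, 237, 238, 236, 236, 236, 237, 238, 243, 223, 127, 120, 154, 152, 152, 146, 148, 146, 143]
291 B-R [86, 83, 92, 93, -2, -164, -132, -28, -5, -5, -26, -70, -72, -35, -8, -5, -4, -7, -6, -5]
   V [179, 177, 176, 173, 184, 189, 128, 73, 99, 174, 199, 223, 233, 236, 237, 237, 236, 238, 236, 240, 242, 203, 135, 131, 152, 148, 146, 146, 145, 150, 155]
304 B-R [88, 88, 98, 40, -136, -142, -32, -1, -3, -38, -120, -157, -135, -45, -7, -4, -5, -7, -6, -4]
   V [167, 165, 160, 161, 173, 197, 122, 104, 186, 209, 224, 232, 237, 237, 236, 237, 237, 236, 239, 244, 244, 145, 118, 154, 153, 150, 147, 146, 144, 147, 154]
308 B-R [91, 95, 102, 15, -171, -139, -18, 1, -5, -11, -34, -43, -26, -9, -3, -6, -8, -5, 2, 20]
   V [199, 197, 166, 138, 145, 152, 91, 98, 188, 218, 234, 237, 237, 236, 235, 236, 236, 236, 239, 243, 244, 150, 116, 146, 153, 153, 152, 154, 155, 152, 159]
312 B-R [90, 97, 92, -14, -178, -135, -27, -6, -4, -28, -76, -95, -64, -16, -4, -6, -6, -6, -8, -6]
   V [168, 167, 166, 183, 203, 149, 76, 98, 180, 209, 224, 233, 237, 236, 235, 237, 236, 236, 239, 240, 214, 107, 111, 144, 149, 151, 152, 155, 155, 154, 156]
[[654.0, -103.4, 45.0], [654.0, -162.1, 45.0]]
[[591.0, -101.0, 45.0], [592.5, -159.1, 45.0]]
-95 0 0 [[285.9 164.2]]
-95 0 45 [[287.1 160.3]]
-95 -60 45 [[288.4 180.3]]
-95 -60 10 [[287.4 182.7]]
-95 -100 10 [[288.3 195.8]]
-150 0 0 [[303.8 163.3]]
-150 0 45 [[305.8 159.4]]
-150 -60 45 [[307.3 179.3]]
-150 -60 10 [[305.7 181.8]]
-150 -100 10 [[306.7 194.9]]
```

About 3–4 mm short, so I'll push 3 mm more, then back off a little and hold.

```bash
python3 shift.py '{"steps": [[5,0,1.5,0,0,0,0],[5,0,3,0,0,0,0],[5,0,3.5,0,0,0,0],[5,0,3.5,0,0,0,0],[5,0,3.5,0,0,0,0]]}' 60 |grep -E "pos|force"
python3 shift.py '{"steps": [[5,0,-2,0,0,0,0],[5,0,-5,0,0,0,0],[5,0,-8,0,0,0,0],[5,0,-10,0,0,0,0],[5,0,-10,0,0,0,0]]}' 60 |grep -E "pos|force"
python3 -c "
from h import *
st();to(432.3-.63,23.2+18,48,1.606)"
```

```text
tool_pos: [574.3, 6.8, 47.7]
force: [-4.2, 0.0, -2.2]
grasp_force: 60.0
tool_pos: [564.5, 6.6, 47.9]
force: [0.2, -0.1, -4.7]
grasp_force: 60.0
t 11.87 p [564.5   6.6  47.9] ax x [-0.026  1.    -0.   ] y [1.    0.026 0.001] z [ 0.001 -0.    -1.   ] F [ 0.2 -0.1 -4.7] w 17.4 g 60.0
delta [  38.1 -131.9   -0.2] len 137 yaw 1.597 rz -0.009
```

```bash
python3 shift.py '{"steps": [[5,5,-20,0,0,0,0],[5,13,-45,0,0,0,-0.004],[5,21,-72,0,0,0,-0.009],[5,30,-102,0,0,0,-0.009],[5,36,-125,0,0,0,-0.009]]}' 60 |grep -E "pos|force"
python3 shift.py '{"steps": [[5,2,-7,0,0,0,0],[5,2,-7,2,0,0,0],[5,2,-7,4,0,0,0],[5,2,-7,5,0,0,0],[5,2,-7,5,0,0,0]]}' 60 |grep -E "pos|force"
python3 shift.py '{"steps": [[40,0,0,0,0,0,0],[40,0,0,0,0,0,0],[40,0,0,0,0,0,0],[40,0,0,0,0,0,0]]}' |grep -E "pos|force|width"
python3 shift.py '{"steps": [[60,0,0,-40,0,0,0],[60,0,0,-80,0,0,0],[60,0,0,-110,0,0,0],[60,0,0,-150,0,0,0],[60,0,0,-150,0,0,0]]}' |grep -E "pos|force|width"
python3 - <<'E'
from h import *
st();im=snap('top','t6');
a=im[140:275,80:340];cv2.imwrite('pics/z6.png',cv2.resize(a,None,fx=3,fy=3,interpolation=cv2.INTER_CUBIC)[:,:,::-1])
E
```

```text
tool_pos: [436.5, 39.9, 47.5]
force: [-0.7, -0.2, -3.8]
grasp_force: 60.0
tool_pos: [434.0, 40.6, 43.3]
force: [1.4, -0.4, -3.4]
grasp_force: 60.0
tool_pos: [432.6, 40.8, 43.2]
force: [-0.3, -0.6, 0.8]
gripper_width: 39.1
grasp_force: 0.0
tool_pos: [437.5, 40.5, 201.2]
force: [0.1, 0.0, 0.9]
gripper_width: 59.5
grasp_force: 0.0
t 13.45 p [437.5  40.5 201.2] ax x [-0.035  0.999 -0.002] y [0.999 0.035 0.016] z [ 0.016 -0.002 -1.   ] F [0.1 0.  0.9] w 59.5 g 0.0
```

View pics/z6.png

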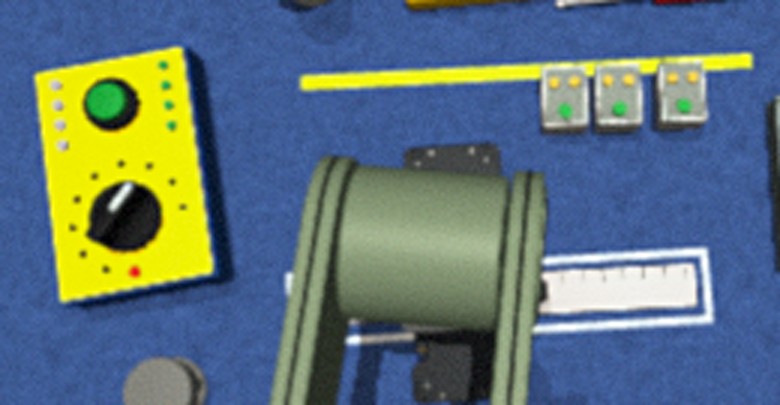

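The three modules are lined up at the tape (crop (565,97), (618,97) and (682,92)), and the straightedge is inside its outline. Next I'll measure the modules and the selector stripe.

```bash
python3 - <<'E'
from h import *
im=cv2.imread('pics/t6.png')[:,:,::-1].copy(); m=masks(im)
show(rects('top',win((~m['blue'])&(~m['yellow']),250,325,158,190),45,60))
g=cv2.cvtColor(im,cv2.COLOR_RGB2GRAY).astype(float); k=g[196:226,106:138]; 
ys,xs=np.mgrid[196:226,106:138]; s=im[196:226,106:138].astype(int)
w=np.clip(s[:,:,2].astype(float)-60,0,None)*(np.ptp(s,axis=2)<60)*(s.min(2)>70)
sel=w>0;print(sel.sum());P=cast('top',np.c_[xs[sel],ys[sel]],108)[:,:2];W=w[sel]
c=np.average(P,axis=0,weights=W);C=np.cov(P.T,aweights=W);e,v=np.linalg.eigh(C);print('stripe',c.round(1),e.round(1),np.arctan(v[1,1]/v[0,1]).round(3))
ax=np.array([511.4,367.8]);d=c-ax;print('dir axis->stripe',np.arctan2(d[1],d[0]).round(3),np.linalg.norm(d).round(1))
sc=cv2.imread('pics/s5.png')[:,:,::-1].copy()
print(proj('scene',[[511.4,367.8,99]]))
dots=[((200/5+85,140+453/5))]+[(85+a/5,140+b/5) for a,b in((152,449),(113,423),(97,379),(103,332),(132,294),(177,272),(224,276),(262,302),(280,345))]
D=cast('top',dots,64)[:,:2]; A=np.c_[2*D,np.ones(len(D))];s=np.linalg.lstsq(A,(D**2).sum(1),rcond=None)[0];print('dot circle',s[:2].round(1)); print(np.unwrap(np.arctan2(*(D-s[:2]).T[::-1])).round(2))
yc=rects('top',win(m['yellow'],85,160,150,245),64,60);show(yc)
E
```

```text
{'px': (286, 170), 'n': 1332, 'c': [625.3, -102.3], 'rc': [623.7, -103.1], 'size': [75.3, 217.2], 'ang': -1.5549999475479126, 'pca': -1.539}
45
stripe [525.2 359.5] [ 5.9 67.7] -0.623
dir axis->stripe -0.542 16.1
[[306.56024173  94.96914414]]
dot circle [510.9 367.1]
[-2.97 -3.5  -4.02 -4.55 -5.07 -5.58 -6.12 -6.64 -7.16 -7.69]
{'px': (120, 197), 'n': 3808, 'c': [553.7, 375.2], 'rc': [555.8, 375.2], 'size': [140.9, 220.7], 'ang': 0.16599999368190765, 'pca': 0.165}
```

Stripe angle is about −0.60 rad (about 7.5 clicks) and the axis is at (511, 367.5). I'll grip at yaw −0.40 so joint 6 can cover the whole turn back.

```bash
python3 shift.py '{"steps": [[60,38,10,0,0,0,0],[60,76,20,0,0,0,0],[60,114,30,0,0,0,0],[60,152,40,0,0,0,0],[60,190,50,0,0,0,0]]}' 40 >/dev/null
python3 shift.py '{"steps": [[60,38,10,0,0,0,0.12],[60,76,20,0,0,0,0.24],[60,114,30,0,0,0,0.36],[60,134,35,0,0,0,0.48],[60,134,35,0,0,0,0.6]]}' >/dev/null
for i in 1 2; do python3 shift.py '{"steps": [[60,0,0,0,0,0,0.12],[60,0,0,0,0,0,0.24],[60,0,0,0,0,0,0.36],[60,0,0,0,0,0,0.48],[60,0,0,0,0,0,0.6]]}' >/dev/null; done
python3 shift.py '{"steps": [[60,0,0,0,0,0,0.12],[60,0,0,0,0,0,0.2],[60,0,0,0,0,0,0.2],[60,0,0,0,0,0,0.2]]}' >/dev/null
python3 -c "
from h import *
st();to(511.2,367.5,100,-0.40);print(robot.read_state()['joints'].round(2) if hasattr(robot.read_state()['joints'],'round') else robot.read_state()['joints'])"
```

```text
t 15.5 p [504.6 367.4 191.1] ax x [ 0.924 -0.382 -0.002] y [-0.382 -0.924  0.002] z [-0.002 -0.001 -1.   ] F [-0.2  0.5 -0. ] w 60.0 g 0.0
delta [ 6.2 -2.8 91.1] len 91 yaw -0.392 rz 0.008
[0.49 0.34 1.45 0.   1.36 2.45]
```

```bash
python3 shift.py '{"steps": [[60,6.2,-2.8,30,0,0,0.05],[60,6.2,-2.8,60,0,0,0.08],[60,6.2,-2.8,80,0,0,0.08],[60,6.2,-2.8,91,0,0,0.08],[60,6.2,-2.8,91,0,0,0.08]]}' >/dev/null
python3 -c "
from h import *
st()"
python3 shift.py '{"steps": [[5,0,0,0,0,0,0],[5,0,0,0,0,0,0],[5,0,0,0,0,0,0],[5,0,0,0,0,0,0],[5,0,0,0,0,0,0]]}' 45 >/dev/null
python3 shift.py '{"steps": [[5,0,0,0,0,0,0],[5,0,0,0,0,0,0],[5,0,0,0,0,0,0],[5,0,0,0,0,0,0],[5,0,0,0,0,0,0]]}' 45 >/dev/null
python3 -c "
from h import *
st();print(robot.read_state()['wrist_torque'])"
```

```text
t 15.92 p [509.5 366.6  97.6] ax x [ 0.89  -0.456 -0.004] y [-0.456 -0.89   0.006] z [-0.007 -0.004 -1.   ] F [ 0.1 -0.5 -0.5] w 60.1 g 0.0
t 16.75 p [512.2 367.8 102.4] ax x [ 0.89  -0.456  0.   ] y [-0.456 -0.89   0.   ] z [ 0.    -0.001 -1.   ] F [-1.7 -2.2  5.7] w 15.5 g 44.9
[-0.44026217  0.37045801  0.10879681]
```

```bash
for i in 1 2 3 4 5 6; do python3 shift.py '{"steps": [[5,0,0,0,0,0,-0.12],[5,0,0,0,0,0,-0.24],[5,0,0,0,0,0,-0.36],[5,0,0,0,0,0,-0.48],[5,0,0,0,0,0,-0.6]]}' 45 | grep -E "pos|width|^force|orient"; done
python3 -c "
from h import *
st();to(511.8,367.6,100,3.31-2*np.pi);print(robot.read_state()['joints'][5],robot.read_state()['wrist_torque'])"
```

```text
tool_pos: [512.2, 367.7, 102.4]
orientation: [0.0, 0.998, 0.066, 0.0]
force: [-1.3, -3.2, 5.1]
gripper_width: 15.7
tool_pos: [512.3, 367.6, 102.4]
orientation: [0.0, 0.934, 0.358, -0.0]
force: [-1.2, -2.5, 5.6]
gripper_width: 15.8
tool_pos: [512.4, 367.6, 102.4]
orientation: [0.0, 0.787, 0.618, -0.0]
force: [-1.4, -3.6, 5.4]
gripper_width: 15.6
tool_pos: [512.5, 367.6, 102.4]
orientation: [0.0, 0.569, 0.822, -0.0]
force: [-1.7, -2.6, 5.5]
gripper_width: 15.6
tool_pos: [512.5, 367.6, 102.4]
orientation: [0.0, 0.301, 0.954, -0.0]
force: [-1.0, -3.2, 4.7]
gripper_width: 16.0
tool_pos: [512.5, 367.7, 102.4]
orientation: [0.0, 0.005, 1.0, -0.0]
force: [-1.6, -2.1, 4.3]
gripper_width: 16.1
t 19.25 p [512.5 367.7 102.4] ax x [-1.     0.01  -0.001] y [ 0.01  1.   -0.  ] z [ 0.001 -0.    -1.   ] F [-1.6 -2.1  4.3] w 16.1 g 44.9
delta [ 0.7 -0.1  2.4] len 2 yaw 3.131 rz 6.105
-1.0747241375606318 [-0.44006656  0.03299629  0.11181109]
```

```bash
python3 shift.py '{"steps": [[5,0,0,0,0,0,-0.08],[5,0,0,0,0,0,-0.15],[5,0,0,0,0,0,-0.19],[5,0,0,0,0,0,-0.19],[5,0,0,0,0,0,-0.19]]}' 45 >/dev/null
python3 - <<'E'
from h import *
st();print(robot.read_state()['wrist_torque'])
im=snap('scene','s7');cv2.imwrite('pics/z7.png',cv2.resize(im[50:150,260:380],None,fx=5,fy=5,interpolation=cv2.INTER_CUBIC)[:,:,::-1])
E
```

```text
t 19.67 p [512.5 367.8 102.4] ax x [-0.985 -0.172 -0.001] y [-0.172  0.985 -0.   ] z [ 0.001 -0.    -1.   ] F [-1.5 -3.3  5.5] w 15.7 g 44.9
[-0.45690753  0.10413753  0.02589962]
```

View pics/z7.png

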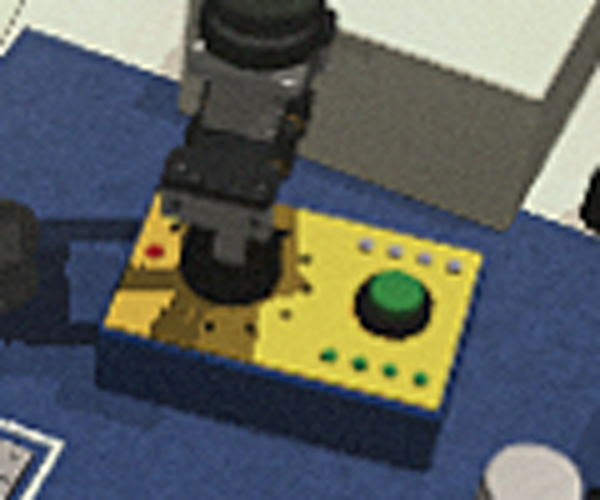

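The gripper sits on the selector and hides the stripe, so I'll confirm the stop by feel with a slight extra turn.

```bash
python3 shift.py '{"steps": [[5,0,0,0,0,0,-0.03],[5,0,0,0,0,0,-0.06],[5,0,0,0,0,0,-0.08],[5,0,0,0,0,0,-0.08]]}' 45 >/dev/null
python3 - <<'E'
from h import *
st();print(robot.read_state()['wrist_torque'])
E
```

```text
t 20.05 p [512.5 367.8 102.4] ax x [-0.969 -0.248 -0.001] y [-0.248  0.969  0.   ] z [ 0.  0. -1.] F [-1.2 -2.2  5.2] w 16.1 g 45.9
[-0.42123956  0.07496217 -0.82274956]
```

The torque rose to 0.8 N·m, so it is against the stop. Now clockwise 3 clicks.

```bash
for i in 1 2; do python3 shift.py '{"steps": [[5,0,0,0,0,0,0.12],[5,0,0,0,0,0,0.24],[5,0,0,0,0,0,0.36],[5,0,0,0,0,0,0.48],[5,0,0,0,0,0,0.6]]}' 45 | grep -E "width"; done
python3 shift.py '{"steps": [[5,0,0,0,0,0,0.12],[5,0,0,0,0,0,0.24],[5,0,0,0,0,0,0.36],[5,0,0,0,0,0,0.45],[5,0,0,0,0,0,0.45]]}' 45 >/dev/null
python3 -c "
from h import *
st();print(robot.read_state()['wrist_torque'])"
python3 shift.py '{"steps": [[60,0,0,0,0,0,0],[60,0,0,0,0,0,0],[60,0,0,0,0,0,0],[60,0,0,0,0,0,0],[60,0,0,0,0,0,0]]}' | grep width
python3 shift.py '{"steps": [[60,0,0,-30,0,0,0],[60,0,0,-60,0,0,0],[60,0,0,-60,0,0,0]]}' | grep pos
python3 - <<'E'
from h import *
st();to(620.2,387,140); print(robot.read_state()['joints'])
im=snap('scene','s8');cv2.imwrite('pics/z8.png',cv2.resize(im[50:150,260:380],None,fx=5,fy=5,interpolation=cv2.INTER_CUBIC)[:,:,::-1])
m=masks(im);g=rects('scene',win(m['green'],325,352,95,120),80,20);show(g)
t=cv2.imread('pics/t6.png')[:,:,::-1].copy();show(rects('top',win(masks(t)['green'],100,130,160,190),80,30))
E
```

```text
gripper_width: 15.7
gripper_width: 15.2
t 21.3 p [512.4 367.5 102.4] ax x [-0.17   0.986 -0.001] y [0.986 0.17  0.   ] z [ 0.    -0.001 -1.   ] F [-1.2 -2.9  6.1] w 15.9 g 44.9
[-0.66727855  0.15282648 -0.03685769]
gripper_width: 45.3
tool_pos: [515.9, 370.3, 168.5]
t 21.97 p [515.9 370.3 168.5] ax x [-0.174  0.985  0.004] y [0.985 0.174 0.011] z [ 0.01   0.006 -1.   ] F [ 1.2 -0.1  0.9] w 59.5 g 0.0
delta [ -1.8 105.3  29.7] len 109 yaw 1.746 
[4.86242666e-01 3.70429902e-01 1.45160089e+00 3.11095647e-04
 1.30757072e+00 3.11184815e-01]
{'px': (338, 108), 'n': 74, 'c': [621.9, 382.4], 'rc': [622.0, 382.9], 'size': [32.5, 35.7], 'ang': -1.1720000505447388, 'pca': -0.514}
{'px': (115, 173), 'n': 149, 'c': [620.3, 386.9], 'rc': [620.4, 387.0], 'size': [37.1, 37.2], 'ang': 0.46799999475479126, 'pca': -0.197}
```

View pics/z8.png

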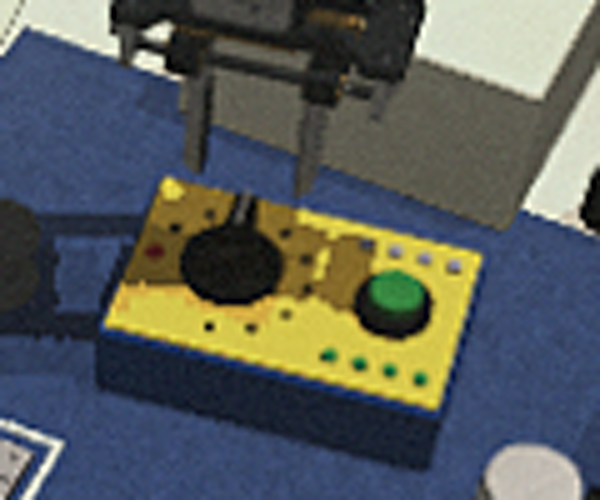

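The stripe points at dot 3 (crop (245,205)), between dots 2 (210,213) and 4 (285,233). Next I'll close the fingers and press start.

```bash
python3 shift.py '{"steps": [[0,0,0,0,0,0,0],[0,-1,35,0,0,0,0],[0,-1,70,0,0,0,0],[0,-1,106,0,0,0,0],[0,-1,106,0,0,0,0]]}' 20 >/dev/null
python3 shift.py '{"steps": [[0,0,0,20,0,0,0],[0,0,0,40,0,0,0],[0,0,0,57,0,0,0],[0,0,0,57,0,0,0],[0,0,0,57,0,0,0]]}' 20 >/dev/null
python3 -c "
from h import *
st();to(620.5,387.5,95)"
```

```text
t 22.85 p [616.  385.1 103.4] ax x [-0.174  0.985 -0.001] y [ 0.985  0.174 -0.002] z [-0.001 -0.001 -1.   ] F [ 1.  -0.3  1.2] w 1.0 g 1.2
delta [1.6 4.9 8.4] len 10 yaw 1.746
```

```bash
python3 shift.py '{"steps": [[0,1.6,4.9,0,0,0,0],[0,1.6,4.9,4,0,0,0],[0,1.6,4.9,8,0,0,0],[0,1.6,4.9,10,0,0,0]]}' 20 |grep -E "pos|^force"
python3 shift.py '{"steps": [[0,0,0,2,0,0,0],[0,0,0,4,0,0,0]]}' 20 |grep -E "pos|^force"
```

```text
tool_pos: [621.4, 388.3, 98.7]
force: [-8.4, -3.2, 23.2]
tool_pos: [621.4, 388.4, 98.5]
force: [-13.3, -7.2, 34.1]
```

```bash
for i in 1 2 3 4 5 6 7 8; do python3 shift.py '{"steps": [[0,0,0,-2,0,0,0]]}' 20 |grep -E "pos|^force"; done
```

```text
tool_pos: [621.3, 388.3, 98.9]
force: [-7.1, -3.7, 15.9]
tool_pos: [621.2, 388.2, 99.0]
force: [-4.7, -2.3, 9.5]
tool_pos: [621.2, 388.2, 99.2]
force: [-2.0, -1.9, 5.5]
tool_pos: [621.2, 388.2, 100.0]
force: [-1.1, -0.3, 4.7]
tool_pos: [621.2, 388.2, 101.3]
force: [-0.9, 0.1, 4.4]
tool_pos: [621.2, 388.1, 102.8]
force: [0.7, 0.4, 2.4]
tool_pos: [621.2, 388.1, 104.5]
force: [0.6, 0.7, 2.0]
tool_pos: [621.0, 387.9, 106.1]
force: [-1.0, -0.3, -0.3]
```

The force trace shows the spring releasing over 6 mm, so the button was fully pressed. I'll retreat, clear the view and check the whole bench.

```bash
python3 shift.py '{"steps": [[0,0,0,-35,0,0,0],[0,0,0,-70,0,0,0],[0,0,0,-110,0,0,0],[0,0,-30,-140,0,0,0],[0,0,-60,-150,0,0,0]]}' >/dev/null
python3 shift.py '{"steps": [[0,0,-35,0,0,0,0],[0,0,-70,0,0,0,0],[0,0,-105,0,0,0,0],[0,0,-140,0,0,0,0],[0,0,-140,0,0,0,0]]}' >/dev/null
python3 - <<'E'
from h import *
st()
im=snap('top','t9');s=snap('scene','s9')
cv2.imwrite('pics/z9.png',cv2.resize(s,(800,600),interpolation=cv2.INTER_CUBIC)[:,:,::-1]);cv2.imwrite('pics/z9t.png',cv2.resize(im[90:300,60:440],None,fx=2.1,fy=2.1,interpolation=cv2.INTER_CUBIC)[:,:,::-1])
m=masks(im)
print('tape');show(rects('top',win(m['yellow'],170,260,150,175),0))
nb=(~m['blue'])&(~m['yellow'])
for a in ((255,278),(278,297),(297,318)): show(rects('top',win(nb,a[0],a[1],164,190),45))
for u in (267,288,306): print(u,(im[155:172,u].astype(int)[:,2]-im[155:172,u].astype(int)[:,0]).tolist(), im[175:190,u].max(1).tolist())
print('grip');show(rects('top',win((im.max(2)<75),210,275,222,262),62,20)); print('red');show(rects('top',win(m['red'],325,420,160,240),51,20))
print('dock');show(rects('top',win(~m['blue'],170,325,218,260),0))
E
```

```text
t 24.85 p [416.9 351.3 254. ] ax x [-0.177  0.984 -0.002] y [ 0.984  0.177 -0.009] z [-0.008 -0.004 -1.   ] F [ 0.1  0.5 -0.4] w 0.7 g 0.0
tape
{'px': (219, 165), 'n': 341, 'c': [657.7, 101.3], 'rc': [657.7, 98.3], 'size': [13.9, 240.1], 'ang': -1.5440000295639038, 'pca': -1.543}
{'px': (267, 173), 'n': 362, 'c': [617.4, -46.4], 'rc': [616.5, -40.7], 'size': [60.0, 64.6], 'ang': 1.5449999570846558, 'pca': -0.052}
{'px': (285, 173), 'n': 333, 'c': [616.6, -98.4], 'rc': [615.0, -102.1], 'size': [52.8, 60.4], 'ang': -0.03400000184774399, 'pca': -0.178}
{'px': (306, 172), 'n': 338, 'c': [616.8, -158.7], 'rc': [615.0, -157.9], 'size': [52.6, 56.9], 'ang': -0.026000000536441803, 'pca': -0.167}
267 [87, 91, 92, 96, 101, 1, -115, -30, -1, -2, -3, -14, -11, -5, -5, -3, -4] [190, 203, 194, 176, 157, 162, 181, 119, 70, 74, 114, 132, 143, 150, 156]
288 [91, 85, 87, 101, 5, -133, -59, -15, -3, -30, -101, -147, -121, -43, -2, -6, -9] [195, 199, 173, 159, 171, 216, 138, 77, 51, 74, 120, 130, 143, 152, 155]
306 [90, 95, 97, 33, -121, -96, -33, -1, -6, -13, -23, -23, -5, -5, -2, -5, -5] [187, 166, 152, 184, 214, 136, 66, 64, 70, 122, 128, 133, 143, 148, 152]
grip
{'px': (246, 237), 'n': 166, 'c': [432.6, 20.3], 'rc': [432.6, 20.7], 'size': [15.1, 84.2], 'ang': -1.5410000085830688, 'pca': -1.541}
red
{'px': (375, 195), 'n': 138, 'c': [545.3, -350.5], 'rc': [544.3, -350.5], 'size': [36.0, 49.2], 'ang': -0.02500000037252903, 'pca': 0.053}
dock
{'px': (245, 238), 'n': 3749, 'c': [432.1, 23.5], 'rc': [432.4, 23.1], 'size': [77.6, 420.5], 'ang': -1.534999966621399, 'pca': -1.535}
```

View pics/z9.png

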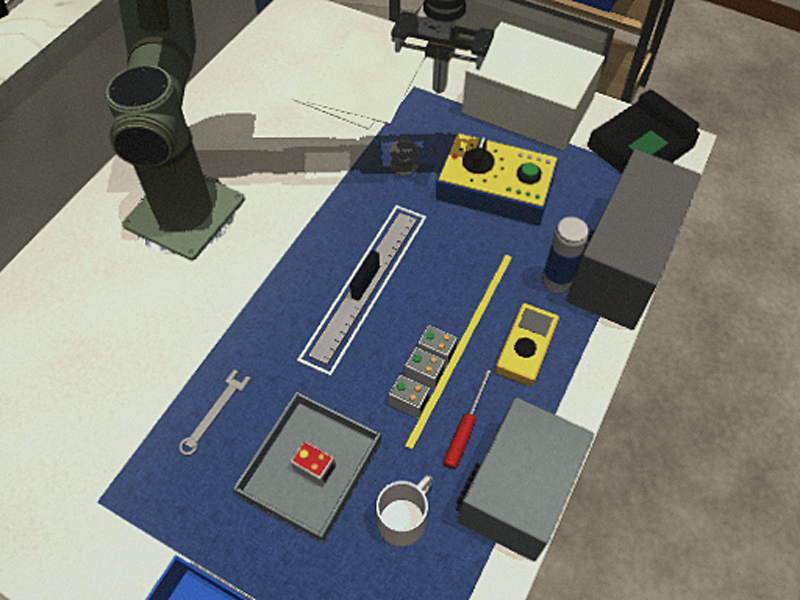

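View pics/z9t.png

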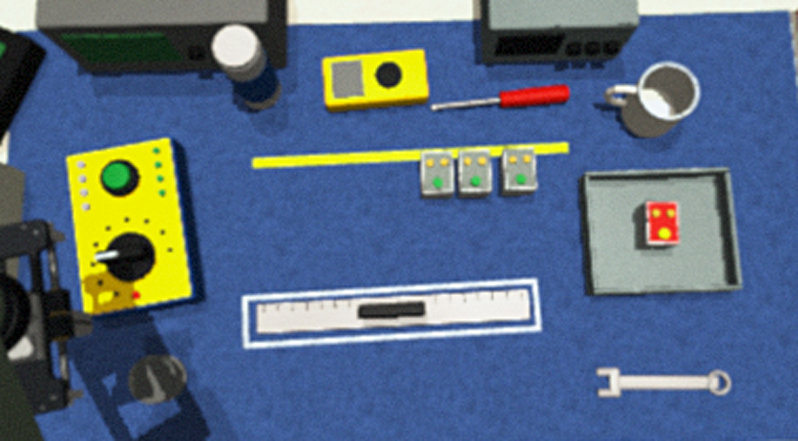

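The red module is in the box at (662,222), the three greys are at the tape, the straightedge is inside its outline at (392,313), the stripe points at dot 3, the button is up and the bystanders are in place. Handing in.

```bash
python3 -c "
from plant import robot, camrig, close_job
print(close_job())"
```

```text
the job is handed in; nothing more can be done
None
```

I handed the job in at about 25 s on the robot's clock: one faulty module is in the box, three good modules are lined up about 2–3 mm short of the tape edge, the straightedge is on its outline, the selector is on click 3, and start was fully pressed and let go. No verdict came back.

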